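# Empty the used vials through the waste bin's flap

## Task

Pick up the small pouring cup that holds two used vials by its handle, push the bin's one-way flap open with the cup's front rim and tip both vials through it into the bin. Then take the cup out so that the flap closes, and stand the cup upright on the bench, released. Do not touch the vials with the gripper.

Things in the scene. Friction and masses are not known exactly. Their poses are not given: they have to be found in the camera images.
- cup_grip (a point): Mid-handle of the white plastic cup holding the vials (90 g; its empty twin is not needed), 37 mm above its base. z up, -x towards the rim. Handle: level bar along x, 12 wide, 14 high, 72 long. Cup: 56 wide (y); floor 56 long, centred 64 ahead (-x); walls 38 high, back wall 44; front chute rises 22 degrees from the floor's front edge to the rim, which is 132 ahead of this point, 18 below it.
- flap: Dark steel flap, 126 (x) by 94 mm, shutting the 130 x 100 port in the top (160 high) of a fixed white bin, 210 (x) x 170. Origin: mid hinge line, upper face, 159 above the bench. Shut, as at the start: z up, y along the hinge, -x to the free edge; port and bin centred 64 ahead (-x). Swings only down, to 52 degrees; light spring (0.7 to 1.7 N mid-flap) shuts it; vials' weight will not open it.
- vial_1_center (a point): Centre of a used vial, amber glass with a white cap, 12 mm in diameter, 32 mm long (its y), 12 g, lying loose across the cup's floor, nearer the rim. Vials stay in the cup while it is tipped rim-down by less than 18 degrees, start to roll out at about 25 and are all out by 45.
- vial_2_center (a point): The centre of the other used vial, the same, lying nearer the cup's handle.
Not all that is in view belongs to the job. Leave any green look-alike of the part that bears cup_grip alone.

How it is judged:
By the outcome, as a careful person would: the job done as asked, in the order asked, and still so for the second after the job is handed in, with the robot touching nothing.
It also fails if it takes over 56 s, if anything falls off the work surface, if the arm or the gripper's body presses on something with over 40 N, if the wrist force passes 120 N, or if a joint passes its speed limit or range.

## Robot

A 7-joint arm with a two-finger parallel gripper is mounted at the origin on the work surface. World frame = base frame: x ahead of the robot, y to its left, z up, the work surface at z = 0. Lengths are in mm, angles in rad, forces in N, time in s.
With the tool pointing down it reaches from about 350 to 900 mm from the base axis. Payload 7.2 kg.
Tool frame: the origin (TCP) lies at the very end of the fingers, on their centre line; the grasp point (between the pads) lies 19 mm behind it; z points along the fingers, x is the direction in which the jaws open and shut, and the axes are right-handed (so a half turn about z gives the same grasp; the last joint's range is limited). The gripper opens to 85 mm and grips with 20 to 120 N. Pads are 22 mm wide; open, the fingers measure 114 mm over their backs; the gripper's body (76 mm by 85 mm) begins 54 mm behind the grasp point. The pads swing forward as they close: fully open they stand 13 mm farther back than shut.
Start: joints at [-1.172, 0.411, -0.013, 1.596, 0.006, 1.134, -0.082], TCP at [281.279, 558.132, 206.997] pointing down, gripper open.
Joint ranges: [-2.95, 2.95], [-0.29, 1.99], [-1.47, 1.44], [0.14, 2.54], [-1.03, 4.17], [0.13, 1.85], [-2.86, 2.86]. Speed limits (rad/s): [2.39, 2.39, 3.01, 3.01, 3.14, 3.14, 3.14].

## Interface

Orientations are given as a 3x3 rotation matrix whose columns are the frame's x, y, z axes.
In Python, from station import bot gives the robot as it stands. The module is installed in compiled form; this text tells all that it offers.
- The arm moves only by the shell command python3 -m creep 'ROWS' [OPENING] [FORCE]. ROWS is JSON, a list of rows, each a list of 4 numbers: the shift along the tool's x, y, z in mm, then the turn about the tool's z in degrees. A call has 1 to 5 rows; each row shifts and turns the commanded pose from where the row before left it, along the tool's axes as they then stand; what a row does not reach is not made up. A row lasts 1/12 s, in which the tool goes at most 41.7 mm and 7.16 degrees, less where a joint would pass 70% of its speed; a pose out of reach is approached as far as the arm can. A call is refused whole if a number of a shift passes 41.7 or a number of a turn 7.16, either way. A call with a gripper value outside its range is refused whole. OPENING is the gripper command: -1 is shut, 1 is fully open, values between are in proportion, set as the call begins (- or left out, the last holds). The fingers move at their own pace and stop on an object; FORCE is the grip in N (left out, the last holds). Time passes only in rows, so rows that do not move let the fingers close. It gives the time, the measured TCP pose, the force and the opening at its end, in the units of the state.
- bot.get_obs(): the state, without advancing time (a new reading comes with each control period).
- bot.snapshot(name): name is "scene" or "top" or "wrist"; returns the picture (420x560x3 uint8, red, green, blue); there is no depth.
- bot.get_calibration(name): a dict with "intrinsics" (3x3 intrinsics, pixels), "eye" and "attitude" of the camera in the world; the wrist camera has in their place "mount" (4x4, takes a point from camera to tool coordinates, whose origin is the TCP and whose axes are the tool frame's). Camera axes: x right, y up, looking along -z (the intrinsics and any distortion apply to the point x, -y, -z); pixel columns grow to the right and rows downward; lengths in mm; the calibration is good to about 2 mm. A picture is of the moment at which its call begins: read the wrist's pose just before it. get_calibration takes no time and is no camera call.
- bot.close_job(): hands the job in, once; it reports no verdict.
Trained networks look in the newest picture that a camera, given by its name, has taken for a name from the list of things; names that differ only in an ending like _2 or _b are one class to them, and where a whole thing is asked for, a point or a joint stands for the part that bears it (a point fixed in the world has none). Each returns a list of dicts, best first, with "p" (0 to 1); they miss things now and then, are a little off and sometimes report something else, mostly with a low value. They report only what shows in the picture. A call takes as long as a camera call. They do not tell look-alikes from the thing itself.
- bot.spot_in(camera, thing): "point" ([column, row] in pixels, amid what is visible of it).
- bot.regions_of(camera, thing): "region" (420x560 bool, what is visible of it) and "point" ([column, row] in pixels, amid what is visible of it).
The state is a dict: "clock": time; "qpos": joint angles; "dq": joint speeds; "tau": joint torques, N m; "tcp_pos": TCP position; "eef_rot": TCP orientation; "ft_force": force on the tool from outside, world axes, zero at the start; "ft_torque": the same for the moment, N m; "width": opening from 0.0 (shut) to 1.0 (fully open).
Only numpy, scipy, OpenCV 4.12 (cv2) and the standard library are available. Lean on these libraries where they do the work, as an engineer would, in place of code of your own. Each camera call takes 0.05 s, during which the arm holds its last target. There are 200 camera calls.

## Working session

There is one attempt and no reset: what is moved stays moved. The work goes in short steps, Python scripts to look and compute and a shell command to move; the robot and the scene stay as the last step left them, time stands still between calls to the robot, and variables do not carry over. Pictures are saved under pics/ and viewed, about 8 in all and at most 12, crops included, and the job is handed in when it is done.

```bash
mkdir -p pics
cat > h.py <<'E'
import numpy as np, cv2
from station import bot
def snap(n,f=None):
    o=bot.get_obs(); im=bot.snapshot(n)
    if f: cv2.imwrite('pics/'+f,cv2.cvtColor(im,cv2.COLOR_RGB2BGR))
    return o,im
def cam(n,o=None):
    c=bot.get_calibration(n)
    if 'mount' in c:
        M=np.array(c['mount']); R=np.array(o['eef_rot']); t=np.array(o['tcp_pos'])
        return np.array(c['intrinsics']),R@M[:3,:3],t+R@M[:3,3],c
    return np.array(c['intrinsics']),np.array(c['attitude']),np.array(c['eye']),c
def atz(n,px,z,o=None):
    K,R,e,_=cam(n,o); d=np.linalg.inv(K)@np.array([px[0],px[1],1.]); d=R@np.array([d[0],-d[1],-d[2]])
    return e+d*(z-e[2])/d[2]
def proj(n,P,o=None):
    K,R,e,_=cam(n,o); q=R.T@(np.array(P,float)-e); q=K@np.array([q[0],-q[1],-q[2]]); return q[:2]/q[2]
E
python3 - <<'E'
from h import *
np.set_printoptions(precision=3,suppress=True)
ims=[]
for n in('scene','top'):
    o,im=snap(n,n+'0.png'); c=bot.get_calibration(n); print(n,{k:np.array(v).round(3).tolist() if not isinstance(v,str) else v for k,v in c.items()})
    for t,z in(('cup_grip',37),('flap',159),('vial_1_center',8)):
        for d in bot.spot_in(n,t)[:4]: print(t,round(d['p'],2),np.round(d['point'],1),atz(n,d['point'],z).round(1))
        for d in bot.regions_of(n,t)[:4]: print(' reg',t,round(d['p'],2),np.round(d['point'],1),d['region'].sum(),im[d['region']].mean(0).round())
print({k:np.round(v,3).tolist() for k,v in bot.get_obs().items()}); print(np.array(bot.get_calibration('wrist')['mount']).round(3))
E
```

```text
scene {'intrinsics': [[478.115, 0.0, 283.783], [0.0, 478.115, 210.276], [0.0, 0.0, 1.0]], 'eye': [954.451, -516.769, 1221.068], 'attitude': [[0.782, -0.494, 0.381], [0.623, 0.636, -0.454], [-0.018, 0.593, 0.805]]}
cup_grip 0.96 [277.8 172. ] [281.6 260.6  37. ]
cup_grip 0.88 [289.5 228. ] [448.6 110.1  37. ]
cup_grip 0.62 [373.6 169.8] [523.5 459.2  37. ]
cup_grip 0.58 [391.1 237.5] [705.  266.7  37. ]
 reg cup_grip 0.89 [290.8 224.2] 712 [160. 155. 149.]
 reg cup_grip 0.85 [373.2 170.9] 648 [30. 89. 43.]
 reg cup_grip 0.75 [390.3 239.9] 801 [33. 94. 46.]
 reg cup_grip 0.66 [115.5 276.4] 893 [37. 99. 50.]
flap 0.56 [229.8 293.5] [ 505.  -196.8  159. ]
 reg flap 0.77 [229.4 292.6] 1838 [85. 84. 88.]
top {'intrinsics': [[514.309, 0.0, 283.75], [0.0, 514.309, 214.529], [0.0, 0.0, 1.0]], 'eye': [294.721, 59.925, 1395.421], 'attitude': [[-0.005, 0.994, -0.108], [-1.0, -0.008, -0.03], [-0.03, 0.107, 0.994]]}
cup_grip 0.97 [154.8 185.7] [522.9 447.6  37. ]
cup_grip 0.86 [445.1 323.6] [ 156.  -313.7   37. ]
cup_grip 0.83 [221.1 122.1] [696.3 269.6  37. ]
cup_grip 0.6 [219.1 278.1] [275.  271
[... 282 characters left out ...]
.74 [404.5 181.6] 2077 [86. 87. 91.]
vial_1_center 0.57 [277.2 215.6] [442.3 119.    8. ]
 reg vial_1_center 0.46 [279.  214.8] 43 [171. 139. 117.]
{'clock': 0.7, 'qpos': [-1.172, 0.411, -0.013, 1.596, 0.006, 1.134, -0.082], 'dq': [-0.001, 0.001, 0.001, -0.0, -0.0, -0.001, -0.001], 'tau': [0.0, -60.023, 0.681, -29.968, 0.014, 0.002, -0.0], 'tcp_pos': [281.29, 558.148, 207.024], 'eef_rot': [[0.45, 0.893, 0.0], [0.893, -0.45, 0.0], [0.0, 0.0, -1.0]], 'ft_force': [0.107, 0.491, -0.055], 'ft_torque': [-0.061, -0.002, -0.002], 'width': 0.999}
[[   1.       0.002    0.       0.554]
 [   0.001   -0.954   -0.299  -77.706]
 [  -0.       0.299   -0.954 -165.424]
 [   0.       0.       0.       1.   ]]
```

Run:
```python
import cv2,numpy as np
a=cv2.imread('pics/top0.png');b=cv2.imread('pics/scene0.png')
c=np.hstack([cv2.resize(a[160:270,220:440],(880,440))[:, :800]])
cv2.imwrite('pics/topcrop.png',c)
cv2.imwrite('pics/scene1.png',cv2.resize(b,(784,588)))
```

```text
(no output)
```

View pics/scene1.png

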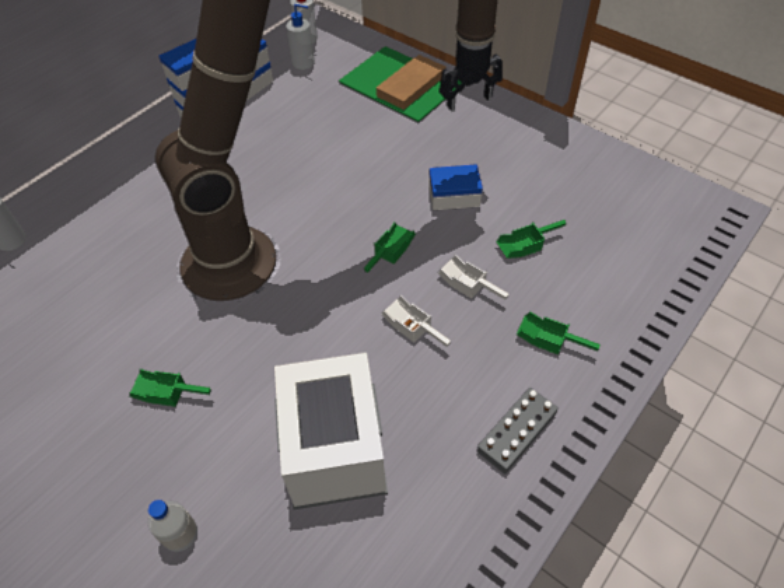

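View pics/topcrop.png

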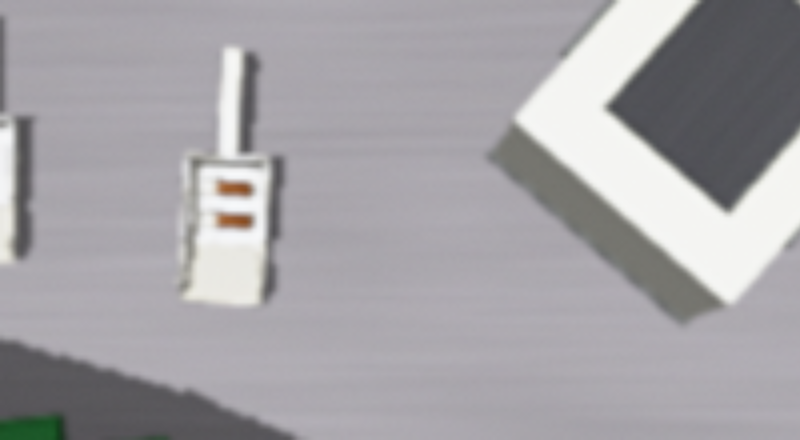

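Run:
```python
from h import *
np.set_printoptions(precision=1,suppress=True)
im=cv2.cvtColor(cv2.imread('pics/top0.png'),cv2.COLOR_BGR2RGB)
for px,z in(((233,48),44),((230,155),44),((183,155),40),((272,157),40),((181,300),38),((266,303),38),((236,187),8),((235,220),8)):
    p=(px[0]/4+220-.375,px[1]/4+160-.375); print(px,atz('top',p,z))
# flap & bin top: threshold
for n in('top','scene'):
    bot.snapshot(n)
    r=[d for d in bot.regions_of(n,'flap')][0]['region'].astype(np.uint8)
    (c,s,a)=cv2.minAreaRect(cv2.findContours(r,0,2)[0][0]); bx=cv2.boxPoints((c,s,a))
    P=np.array([atz(n,b,159)for b in bx]);print(n,'flap box',bx.tolist(),P,'mean',P.mean(0),[np.linalg.norm(P[i]-P[i-1])for i in range(4)])
g=im.astype(int); w=((g.min(2)>215)).astype(np.uint8); w[:, :330]=0
k=cv2.connectedComponentsWithStats(w); i=1+np.argmax(k[2][1:,4]); m=(k[1]==i).astype(np.uint8)
bx=cv2.boxPoints(cv2.minAreaRect(cv2.findContours(m,0,2)[0][0])); P=np.array([atz('top',b,160)for b in bx]);print('bin',bx,P,P.mean(0),[np.linalg.norm(P[i]-P[i-1])for i in range(4)])
```

```text
(233, 48) [556.5 115.3  44. ]
(230, 155) [484.4 117.5  44. ]
(183, 155) [485.3 149.   40. ]
(272, 157) [483.4  89.8  40. ]
(181, 300) [388.7 150.6  38. ]
(266, 303) [386.3  94.3  38. ]
(236, 187) [467.5 115.1   8. ]
(235, 220) [444.9 115.8   8. ]
top flap box [[371.16168212890625, 186.9324951171875], [405.37042236328125, 147.2503662109375], [435.12213134765625, 172.89837646484375], [400.91339111328125, 212.58050537109375]] [[ 494.1 -115.3  159. ]
 [ 591.1 -200.5  159. ]
 [ 526.9 -270.   159. ]
 [ 431.1 -185.   159. ]] mean [ 510.8 -192.7  159. ] [np.float64(94.00773616107273), np.float64(129.07553096363634), np.float64(94.61900860569223), np.float64(128.14474167519933)]
scene flap box [[209.923095703125, 273.3846130371094], [248.9384765625, 268.5077209472656], [254.76925659179688, 315.1539001464844], [215.75387573242188, 320.0307922363281]] [[ 427.7 -186.4  159. ]
 [ 496.2 -115.2  159. ]
 [ 590.2 -202.1  159. ]
 [ 525.5 -268.5  159. ]] mean [ 509.9 -193.   159. ] [np.float64(127.72164523275242), np.float64(98.83623334937096), np.float64(128.0741065700976), np.float64(92.73852868053756)]
bin [[348.2 189.1]
 [404.8 124. ]
 [458.7 170.9]
 [402.1 236. ]] [[ 489.3  -59.7  160. ]
 [ 648.7 -200.6  160. ]
 [ 530.9 -326.3  160. ]
 [ 374.7 -185.9  160. ]] [ 510.9 -193.1  160. ] [np.float64(170.4475341077824), np.float64(212.85076960569336), np.float64(172.26311955263088), np.float64(210.05945128706816)]
```

```bash
python3 -m creep '[[-25.8,24.2,-6.2,0],[-25.8,24.2,-6.2,0],[-25.8,24.2,-6.2,0],[-25.8,24.2,-6.2,0],[-25.8,24.2,-6.2,0]]'
python3 -m creep '[[-25.8,24.2,-6.2,0],[-25.8,24.2,-6.2,0],[-25.8,24.2,-6.2,0],[-25.8,24.2,-6.2,0],[-25.8,24.2,-6.2,0]]'
python3 -m creep '[[-25.8,24.2,-6.2,0],[-25.8,24.2,-6.2,0],[-25.8,24.2,-6.2,0],[-25.8,24.2,-6.2,0],[-25.8,24.2,-6.2,0]]'
python3 -m creep '[[-25.8,24.2,-6.2,0],[-25.8,24.2,-6.2,0],[-25.8,24.2,-6.2,0],[-25.8,24.2,-6.2,0],[-25.8,24.2,-6.2,0]]'
python3 - <<'E'
from h import *
o,im=snap('wrist','w0.png'); print(o['tcp_pos'],o['clock'],np.round(o['qpos'],2),o['eef_rot'])
r=bot.regions_of('wrist','flap')
for d in r[:2]:
    m=d['region'].astype(np.uint8); bx=cv2.boxPoints(cv2.minAreaRect(cv2.findContours(m,0,2)[0][0]));print(d['p'],bx.tolist());print([atz('wrist',b,159,o).round(1).tolist() for b in bx])
E
```

```text
clock: 1.32
tcp_pos: [331.5, 386.9, 238.3]
eef_rot: [[0.45, 0.893, 0.0], [0.893, -0.45, 0.0], [0.0, -0.0, -1.0]]
ft_force: [0.9, -1.0, 0.6]
width: 1.001
clock: 1.73
tcp_pos: [381.5, 217.1, 269.6]
eef_rot: [[0.45, 0.893, 0.0], [0.893, -0.45, 0.001], [0.001, 0.0, -1.0]]
ft_force: [1.3, -0.8, -0.4]
width: 1.002
clock: 2.15
tcp_pos: [431.4, 47.4, 300.7]
eef_rot: [[0.45, 0.893, 0.001], [0.893, -0.45, 0.001], [0.001, 0.0, -1.0]]
ft_force: [0.5, -0.5, -0.8]
width: 1.001
clock: 2.57
tcp_pos: [481.4, -122.3, 331.7]
eef_rot: [[0.45, 0.893, 0.001], [0.893, -0.45, 0.0], [0.001, 0.001, -1.0]]
ft_force: [0.6, 0.2, 0.5]
width: 1.005
[ 481.40559162 -122.26756242  331.69432113] 2.5667 [-0.37  0.09  0.58  1.74 -0.05  1.32  1.32] [[ 4.49843174e-01  8.93106919e-01  1.07269359e-03]
 [ 8.93107263e-01 -4.49843683e-01  2.79240270e-04]
 [ 7.31935854e-04  8.32416111e-04 -9.99999386e-01]]
0.68 [[165.5294189453125, 281.8823547363281], [193.94119262695312, 168.23529052734375], [288.5294189453125, 191.88235473632812], [260.1176452636719, 305.5294189453125]]
[[521.1, -271.4, 159.0], [431.3, -183.5, 159.0], [492.4, -113.8, 159.0], [590.8, -196.2, 159.0]]
```

View pics/w0.png

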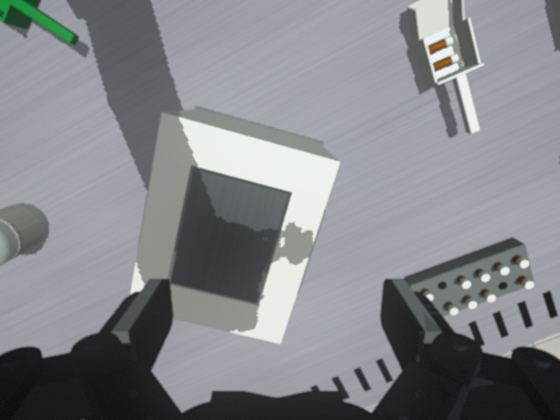

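Run:
```python
import cv2,numpy as np
a=cv2.imread('pics/w0.png')
src=np.float32([[184,153],[304,183],[268,320],[160,295]])
src=np.float32(src)
M=cv2.getPerspectiveTransform(src,np.float32([[0,0],[390,0],[390,500],[0,500]]))
w=cv2.warpPerspective(a,M,(390,500),flags=cv2.INTER_CUBIC)
g=np.clip((w.astype(float)/110)**.6*255,0,255).astype(np.uint8)
cv2.imwrite('pics/flapz.png',g)
gr=cv2.cvtColor(w,cv2.COLOR_BGR2GRAY)
for c in(100,200): print(c,gr[:,c][::6].tolist())
```

```text
100 [239, 238, 239, 238, 239, 221, 106, 93, 102, 102, 101, 100, 100, 100, 99, 98, 98, 97, 93, 77, 65, 66, 64, 65, 63, 63, 62, 63, 62, 61, 61, 62, 60, 59, 59, 60, 60, 59, 57, 58, 58, 59, 58, 57, 56, 56, 58, 57, 58, 57, 57, 57, 58, 57, 59, 57, 57, 57, 58, 59, 59, 59, 59, 58, 59, 59, 59, 59, 60, 60, 60, 60, 59, 61, 79, 114, 140, 143, 142, 142, 142, 142, 142, 142]
200 [240, 239, 239, 240, 240, 237, 140, 89, 102, 103, 102, 101, 100, 100, 98, 97, 98, 96, 96, 96, 95, 96, 94, 94, 94, 94, 94, 92, 91, 90, 72, 60, 59, 60, 57, 58, 58, 58, 55, 57, 57, 57, 57, 56, 57, 56, 55, 59, 55, 57, 57, 56, 57, 57, 57, 57, 56, 57, 58, 59, 58, 58, 60, 59, 57, 60, 59, 60, 61, 60, 61, 59, 61, 61, 77, 117, 138, 144, 144, 143, 143, 143, 144, 143]
```

View pics/flapz.png

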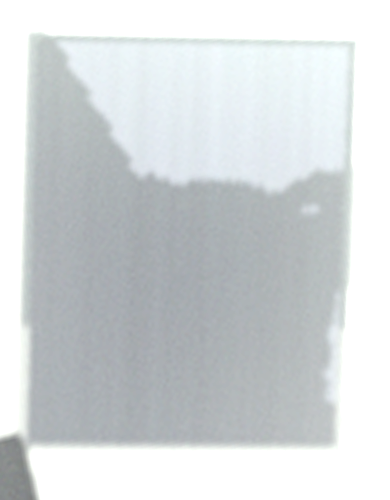

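```bash
python3 -m creep '[[-10,23.6,23.4,0],[-10,23.6,23.4,0],[-10,23.6,23.4,0],[-10,23.6,23.4,0],[-10,23.6,23.4,0]]' | sed -n 1,2p
python3 - <<'E'
from h import *
o,im=snap('wrist','w1.png'); print(o['tcp_pos'])
# rectify flap-plane patch to a metric map, 3 px/mm, u along axis (a), v across
a=np.array([.755,-.656,0]); b=np.array([.656,.755,0]); C=np.array([510.5,-193,159])
q=[(-72,-56),(72,-56),(72,56),(-72,56)]
src=np.float32([proj('wrist',C+a*u+b*v,o) for u,v in q]); print(src)
S=5;M=cv2.getPerspectiveTransform(src,np.float32([[(u+72)*S,(v+56)*S]for u,v in q]))
w=cv2.warpPerspective(im,M,(144*S,112*S),flags=cv2.INTER_CUBIC)
g=np.clip((w.astype(float)/140)**.6*255,0,255).astype(np.uint8); cv2.imwrite('pics/flapz1.png',g[:,:,::-1])
E
```

```text
clock: 3.08
tcp_pos: [565.0, -218.4, 212.7]
[ 565.00847802 -218.40340205  212.69812612]
[[202.04124  -30.113497]
 [160.38966  221.50781 ]
 [327.6435   260.64972 ]
 [402.8809    27.903767]]
```

View pics/flapz1.png

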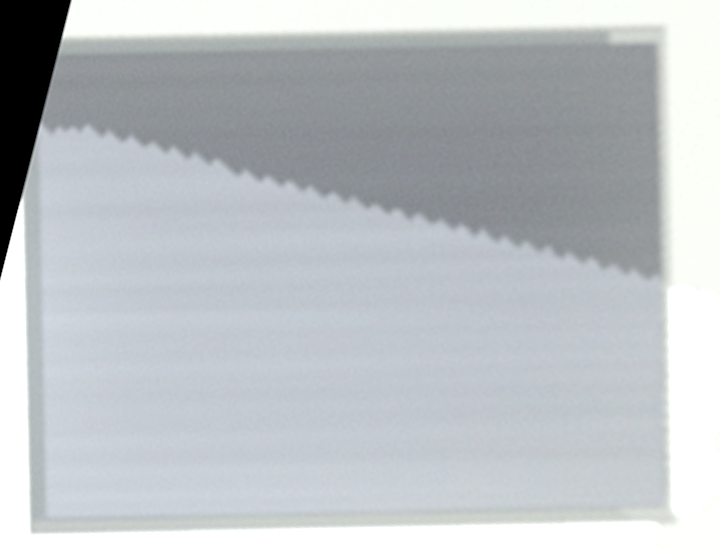

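```bash
python3 -m creep '[[4,41,-8,0],[4,41,-8,0],[4,41,-8,0],[4,41,-8,0],[4,41,-8,0]]'
python3 -m creep '[[4,41,0,0],[4,41,0,0],[4,41,0,0],[4,41,0,0],[4,41,0,0]]';python3 -m creep '[[4,41,0,0],[4,41,0,0],[4,41,0,0],[4,41,0,0],[4,41,0,0]]'; python3 -c "
from station import bot
print(bot.get_obs()['qpos'])"
```

```text
clock: 3.55
tcp_pos: [756.6, -291.3, 253.8]
eef_rot: [[0.449, 0.894, 0.0], [0.894, -0.449, 0.001], [0.001, -0.0, -1.0]]
ft_force: [0.8, -1.0, 1.2]
width: 1.002
clock: 3.97
tcp_pos: [862.8, -345.9, 263.7]
eef_rot: [[0.487, 0.873, 0.038], [0.873, -0.488, 0.005], [0.023, 0.031, -0.999]]
ft_force: [-0.3, -2.5, 2.7]
width: 1.002
clock: 4.38
tcp_pos: [863.7, -352.3, 270.7]
eef_rot: [[0.488, 0.872, 0.042], [0.873, -0.488, -0.003], [0.018, 0.038, -0.999]]
ft_force: [0.2, -0.3, -0.3]
width: 0.999
[ 0.29164755  1.1802785   1.06152096  0.13680177 -1.03262035  1.85227512
  1.47387837]
```

```bash
python3 -m creep '[[-3,-30,0,0],[-3,-40,0,0],[-3,-40,0,0],[-3,-40,0,0],[-3,-40,0,0]]'; python3 -c "
from station import bot
print(bot.get_obs()['qpos'])"
```

```text
clock: 4.8
tcp_pos: [757.4, -298.7, 267.8]
eef_rot: [[0.489, 0.871, 0.047], [0.872, -0.489, -0.007], [0.017, 0.044, -0.999]]
ft_force: [1.4, 0.2, 1.9]
width: 0.999
[-0.13761572  0.9303561   1.18843529  1.0227362  -0.8685052   1.58876625
  1.83664157]
```

```bash
cat >> h.py <<'E'
def go(target,yaw=None):
    "print total turn and tool-frame shift to take TCP to target, tool x azimuth to yaw(deg); turn done first"
    o=bot.get_obs(); R=np.array(o['eef_rot']); t=0
    if yaw is not None:
        t=-(yaw-np.degrees(np.arctan2(R[1,0],R[0,0])))
        t=(t+180)%360-180; a=np.radians(t); R=R@np.array([[np.cos(a),-np.sin(a),0],[np.sin(a),np.cos(a),0],[0,0,1]])
    s=R.T@(np.array(target)-o['tcp_pos']); n=int(np.ceil(np.linalg.norm(s)/40)); print('turn',round(t,2),'shift',s.round(1),'n',n,'per row',(s/n).round(2),'q',np.round(o['qpos'],2),'t',o['clock'])
E
python3 - <<'E'
from h import *
go([560,116,170],88)
E
```

```text
turn -27.28 shift [ 407.9 -216.2   85.7] n 12 per row [ 33.99 -18.02   7.14] q [-0.14  0.93  1.19  1.02 -0.87  1.59  1.84] t 4.8
```

```bash
python3 -m creep '[[0,0,0,-6.82],[0,0,0,-6.82],[0,0,0,-6.82],[0,0,0,-6.82]]' >/dev/null
python3 -m creep '[[34,-18,7.1,0],[34,-18,7.1,0],[34,-18,7.1,0],[34,-18,7.1,0],[34,-18,7.1,0]]'>/dev/null
python3 -m creep '[[34,-18,7.1,0],[34,-18,7.1,0],[34,-18,7.1,0],[34,-18,7.1,0],[34,-18,7.1,0]]'>/dev/null
python3 -m creep '[[34,-18,7.1,0],[34,-18,7.1,0],[0,0,0,0]]'
python3 - <<'E'
from h import *
o,im=snap('wrist','w2.png'); print(o['tcp_pos'],np.array(o['eef_rot']).round(3),np.round(o['qpos'],2))
for d in bot.spot_in('wrist','cup_grip')[:3]: print(round(d['p'],2),d['point'],atz('wrist',d['point'],37,o).round(1))
for d in bot.spot_in('wrist','vial_1_center')[:3]: print(round(d['p'],2),d['point'],atz('wrist',d['point'],8,o).round(1))
E
```

```text
clock: 6.22
tcp_pos: [558.0, 125.1, 166.5]
eef_rot: [[0.025, 0.999, 0.038], [1.0, -0.025, -0.004], [-0.003, 0.038, -0.999]]
ft_force: [0.8, 0.3, -1.4]
width: 0.998
[558.0098776  125.05533069 166.50732454] [[ 0.025  0.999  0.038]
 [ 1.    -0.025 -0.004]
 [-0.003  0.038 -0.999]] [-1.18  0.7   1.34  1.86 -0.75  1.17  1.95]
0.82 [268.7, 60.1] [456.  122.6  37. ]
0.55 [439.2, 283.6] [650.1 273.6  37. ]
0.56 [269.7, 44.0] [442.2 123.2   8. ]
0.37 [268.0, 57.0] [451.8 121.5   8. ]
```

View pics/w2.png

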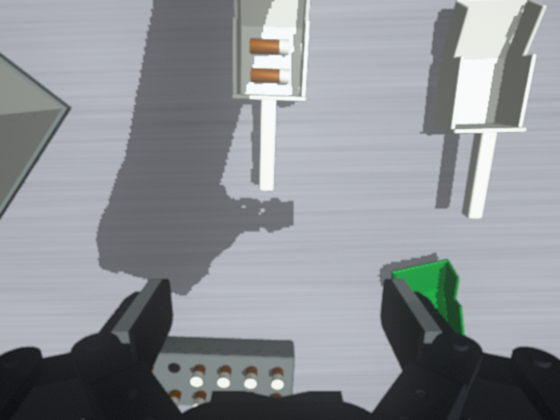

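Run:
```python
from h import *
o=bot.get_obs()
for p in((269,99),(267,189.5)): print(atz('wrist',p,44,o).round(1))
for p in((234,97),(305,99)): print('wall',atz('wrist',p,44,o).round(1))
m=(atz('wrist',(269,99),44,o)+atz('wrist',(267,189.5),44,o))/2;print(m)
go([521,118,75],88.5)
```

```text
[488.2 112.6  44. ]
[559.6 107.8  44. ]
wall [485.8  86.1  44. ]
wall [489.2 140.   44. ]
[523.92615523 110.2311899   44.        ]
turn -0.54 shift [  2.3 -45.1  92.7] n 3 per row [  0.76 -15.04  30.89] q [-1.17  0.7   1.34  1.86 -0.75  1.16  1.96] t 6.3667
```

Run:
```python
from h import *
for k in range(2):
    o,im=snap('wrist','w3.png')
    d=bot.regions_of('wrist','cup_grip')
    print(o['tcp_pos'].round(1) if hasattr(o['tcp_pos'],'round') else o['tcp_pos'],np.abs(o['dq']).max())
g=im.astype(int).min(2)
for r in(110,130,150,170,180):
    c=np.where(g[r,240:300]>150)[0]+240; print(r,c.min(),c.max(),atz('wrist',(c.mean(),r),44,o).round(1))
col=g[60:240,268]; c=np.where(col>170)[0]+60; print(c.min(),c.max(),atz('wrist',(268,c.max()+.5),44,o).round(1))
```

```text
[561.9 115.4 169.6] 0.04800915585800513
[562.8 112.6 170.2] 0.0206801871305397
110 244 299 [497.4 111.7  44. ]
130 240 299 [512.4 109.3  44. ]
150 240 299 [528.1 108.5  44. ]
170 240 299 [544.4 107.8  44. ]
180 240 299 [552.8 107.3  44. ]
75 239 [606.2 103.4  44. ]
```

```bash
python3 -m creep '[[0,0,0,0],[0,0,0,0],[0,0,0,0]]' |sed -n 1,3p
python3 - <<'E'
from h import *
o,im=snap('wrist','w3.png'); print(o['tcp_pos'],np.abs(o['dq']).max(),np.round(o['qpos'],3))
g=cv2.cvtColor(im,cv2.COLOR_RGB2GRAY).astype(int); mid=[]
for r in range(105,190,10):
    c=np.where(g[r,245:295]>195)[0]+245
    if len(c): mid.append((c.mean(),r)); print(r,c.min(),c.max(),atz('wrist',(c.mean(),r),44,o).round(1))
x=int(mid[-1][0]); print(x,[(r,g[r,x]) for r in range(80,215,5)])
E
```

```text
clock: 6.82
tcp_pos: [562.8, 111.8, 169.9]
eef_rot: [[0.042, 0.998, 0.045], [0.999, -0.042, -0.012], [-0.01, 0.046, -0.999]]
[562.83749184 111.76535199 169.87770275] 0.0074420042139123465 [-1.168  0.701  1.348  1.857 -0.746  1.165  1.956]
105 278 292 [494.2 121.3  44. ]
115 278 292 [501.6 121.   44. ]
125 277 292 [509.1 120.3  44. ]
135 277 292 [516.8 120.1  44. ]
145 277 290 [524.6 119.   44. ]
155 277 290 [532.6 118.7  44. ]
165 277 291 [540.7 118.8  44. ]
175 277 290 [549.  118.1  44. ]
283 [(80, np.int64(250)), (85, np.int64(249)), (90, np.int64(248)), (95, np.int64(250)), (100, np.int64(250)), (105, np.int64(250)), (110, np.int64(250)), (115, np.int64(250)), (120, np.int64(250)), (125, np.int64(250)), (130, np.int64(250)), (135, np.int64(250)), (140, np.int64(250)), (145, np.int64(250)), (150, np.int64(250)), (155, np.int64(250)), (160, np.int64(250)), (165, np.int64(249)), (170, np.int64(249)), (175, np.int64(249)), (180, np.int64(247)), (185, np.int64(190)), (190, np.int64(185)), (195, np.int64(186)), (200, np.int64(162)), (205, np.int64(114)), (210, np.int64(116))]
```

Run:
```python
from h import *
go([521.5,118.3,80],87)
```

```text
turn 0.59 shift [  5.  -45.6  87.8] n 3 per row [  1.66 -15.19  29.26] q [-1.17  0.7   1.35  1.86 -0.75  1.16  1.96] t 6.8667
```

```bash
python3 -m creep '[[1.7,-15.2,29.3,0.6],[1.7,-15.2,29.3,0],[1.6,-15.2,29.2,0],[0,0,0,0],[0,0,0,0]]'|sed -n 1,3p; python3 -m creep '[[0,0,0,0],[0,0,0,0]]'|sed -n 1,3p
python3 - <<'E'
from h import *
go([521.5,118.3,33],87)
E
```

```text
clock: 7.28
tcp_pos: [520.7, 118.5, 79.6]
eef_rot: [[0.052, 0.998, 0.043], [0.999, -0.051, -0.012], [-0.01, 0.044, -0.999]]
clock: 7.45
tcp_pos: [523.4, 118.5, 81.8]
eef_rot: [[0.052, 0.997, 0.048], [0.999, -0.051, -0.011], [-0.009, 0.049, -0.999]]
turn 0.03 shift [ 0.2 -4.2 48.6] n 2 per row [ 0.08 -2.12 24.3 ] q [-1.18  0.75  1.26  2.03 -0.87  0.98  2.03] t 7.45
```

```bash
python3 -m creep '[[0,-2.1,16,0],[0,-2.1,16,0],[0.2,0,16.5,0],[0,0,0,0],[0,0,0,0]]'|sed -n 1,4p; python3 -m creep '[[0,0,0,0],[0,0,0,0],[0,0,0,0],[0,0,0,0],[0,0,0,0]]' -1 60; python3 -m creep '[[0,0,0,0],[0,0,0,0],[0,0,0,0],[0,0,0,0],[0,0,0,0]]'
```

```text
clock: 7.87
tcp_pos: [520.3, 118.2, 32.2]
eef_rot: [[0.052, 0.998, 0.046], [0.999, -0.052, -0.011], [-0.009, 0.046, -0.999]]
ft_force: [-0.3, 0.0, 1.4]
clock: 8.28
tcp_pos: [519.5, 118.7, 31.7]
eef_rot: [[0.052, 0.998, 0.046], [0.999, -0.051, -0.011], [-0.009, 0.046, -0.999]]
ft_force: [-0.8, 0.3, -0.2]
width: 0.298
clock: 8.7
tcp_pos: [519.3, 118.5, 31.3]
eef_rot: [[0.052, 0.998, 0.045], [0.999, -0.051, -0.012], [-0.009, 0.046, -0.999]]
ft_force: [-0.6, -0.4, -0.2]
width: 0.001
```

Run:
```python
from h import *
o,im=snap('wrist','w4.png')
_,s=snap('scene','s4.png')
cv2.imwrite('pics/c4.png',np.hstack([cv2.resize(im,(460,345)),cv2.resize(s[170:270,230:330],(340,345))])[:,:,::-1])
```

```text
(no output)
```

View pics/c4.png

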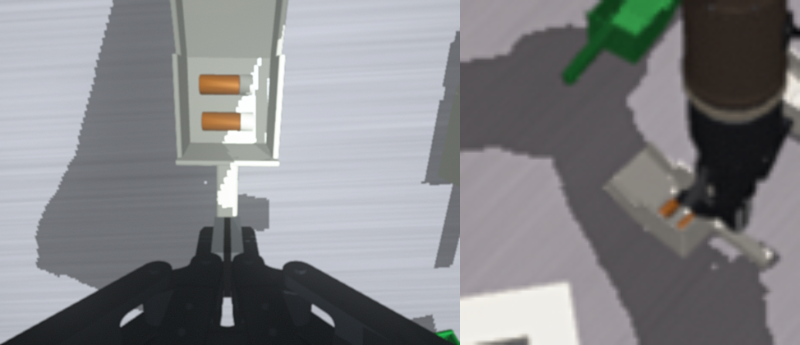

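```bash
python3 -m creep '[[0,0,-5,0],[0,0,-5,0],[0,0,-5,0],[0,0,0,0],[0,0,0,0]]'
python3 - <<'E'
from h import *
o,im=snap('wrist','w5.png')
_,s=snap('scene','s5.png')
cv2.imwrite('pics/c5.png',np.hstack([cv2.resize(im[150:370,130:410],(460,361)),cv2.resize(s[170:270,230:330],(340,361))])[:,:,::-1])
a=cv2.imread('pics/w4.png');print('wrist diff rows<200',np.abs(a[:200].astype(int)-im[:200,:,::-1]).mean())
E
```

```text
clock: 9.22
tcp_pos: [518.9, 118.9, 46.8]
eef_rot: [[0.051, 0.998, 0.046], [0.999, -0.051, -0.011], [-0.009, 0.046, -0.999]]
ft_force: [-0.4, 0.4, 0.2]
width: -0.002
wrist diff rows<200 10.957059523809523
```

View pics/c5.png

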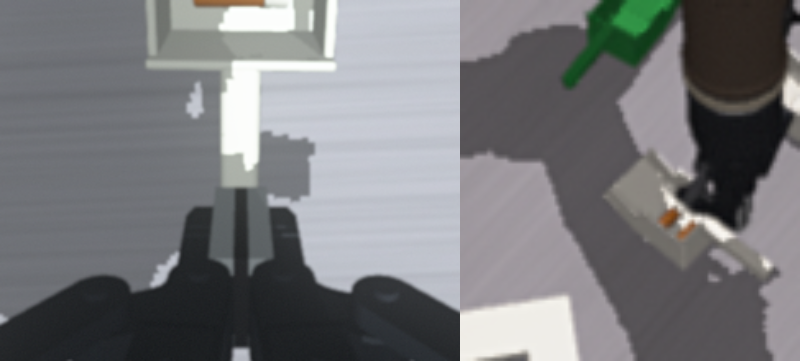

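Run:
```python
from h import *
K=bot.get_calibration('wrist'); print(np.array(K['intrinsics']).round(1), {k:v for k,v in K.items() if k not in('intrinsics','mount')})
o=bot.get_obs(); im=cv2.imread('pics/w5.png'); g=cv2.cvtColor(im,cv2.COLOR_BGR2GRAY).astype(int)
print('tcp px',proj('wrist',o['tcp_pos'],o),'tip shut')
for r in(200,225,250,262,270,280,300): print(r,g[r,255:300:1].tolist())
for r in(188,): print('wallrow',[int(v) for v in g[r,205:350:2]])
for z in (30,35,40,44,50):
    a=atz('wrist',(219,189),z,o);b=atz('wrist',(334,190),z,o); print(z,'wall width',np.linalg.norm(a-b).round(1),a.round(1), 'tip over', )
```

```text
[[359.8   0.  276.3]
 [  0.  359.8 214.2]
 [  0.    0.    1. ]] {}
tcp px [274.35987526 262.5336881 ] tip shut
200 [122, 124, 122, 123, 123, 124, 125, 123, 128, 143, 158, 170, 198, 237, 253, 253, 253, 252, 252, 252, 252, 252, 253, 253, 253, 253, 253, 253, 253, 253, 251, 249, 237, 211, 195, 197, 198, 197, 198, 197, 197, 197, 197, 198, 198]
225 [121, 120, 122, 122, 121, 122, 120, 121, 133, 177, 227, 244, 250, 251, 252, 252, 252, 252, 252, 252, 252, 252, 252, 252, 252, 252, 253, 253, 253, 252, 250, 243, 225, 202, 197, 200, 200, 203, 201, 202, 202, 201, 202, 203, 203]
250 [119, 120, 120, 120, 121, 121, 120, 120, 122, 136, 154, 165, 172, 174, 174, 175, 174, 175, 175, 174, 175, 174, 175, 199, 236, 253, 253, 251, 240, 216, 183, 157, 132, 123, 122, 123, 124, 124, 124, 125, 124, 125, 124, 124, 125]
262 [117, 117, 118, 118, 119, 119, 118, 117, 119, 132, 151, 161, 168, 170, 172, 173, 173, 172, 172, 172, 171, 171, 171, 172, 171, 173, 172, 173, 170, 166, 158, 143, 128, 121, 120, 121, 120, 121, 122, 122, 122, 123, 122, 122, 121]
270 [118, 118, 116, 117, 115, 110, 104, 99, 100, 101, 101, 101, 101, 
[... 445 characters left out ...]
0, 41, 52, 75, 92, 97, 98, 97, 97, 98, 97, 96, 98, 98, 98, 97, 95, 85, 61, 45, 45, 45]
wallrow [111, 112, 114, 112, 114, 113, 118, 162, 176, 176, 174, 175, 175, 176, 177, 175, 175, 177, 176, 177, 177, 177, 177, 176, 176, 177, 178, 177, 178, 177, 178, 177, 177, 228, 254, 253, 253, 252, 253, 252, 253, 252, 252, 252, 252, 252, 252, 252, 252, 251, 251, 251, 251, 251, 250, 250, 250, 249, 249, 249, 248, 248, 247, 247, 234, 199, 199, 199, 199, 199, 198, 198, 197]
30 wall width 59.1 [483.5  92.   30. ] tip over
35 wall width 57.5 [482.1  93.   35. ] tip over
40 wall width 55.8 [480.7  93.9  40. ] tip over
44 wall width 54.5 [479.6  94.7  44. ] tip over
50 wall width 52.5 [477.9  95.8  50. ] tip over
```

```bash
python3 -m creep '[[0,0,-5,0],[0,0,0,0],[0,0,0,0],[0,0,0,0],[0,0,0,0]]' 1 60|sed -n 1,2p; python3 -m creep '[[0,0,0,0],[0,0,0,0],[0,0,0,0]]'|sed -n 1,5p
python3 - <<'E'
from h import *
go([521,118.7,7],87)
E
```

```text
clock: 9.73
tcp_pos: [518.4, 118.8, 51.2]
clock: 9.98
tcp_pos: [518.4, 118.7, 51.3]
eef_rot: [[0.052, 0.998, 0.045], [0.999, -0.051, -0.012], [-0.009, 0.046, -0.999]]
ft_force: [-0.2, -0.5, 0.7]
width: 1.005
turn 0.03 shift [ 0.5  0.6 44.3] n 2 per row [ 0.27  0.28 22.17] q [-1.15  0.77  1.19  2.06 -0.91  0.93  2.06] t 9.9833
```

```bash
python3 -m creep '[[0.1,0.1,12,0],[0.1,0.1,12,0],[0.1,0.1,12,0],[0.1,0.1,8,0],[0,0,0,0]]'; python3 -m creep '[[0,0,0,0],[0,0,0,0],[0,0,0,0],[0,0,0,0],[0,0,0,0]]' -1 60; python3 -m creep '[[0,0,0,0],[0,0,0,0],[0,0,0,0],[0,0,0,0],[0,0,0,0]]'
```

```text
clock: 10.4
tcp_pos: [520.1, 118.5, 6.2]
eef_rot: [[0.052, 0.998, 0.043], [0.999, -0.051, -0.012], [-0.01, 0.044, -0.999]]
ft_force: [-0.3, 0.7, 0.3]
width: 0.999
clock: 10.82
tcp_pos: [521.0, 118.8, 7.7]
eef_rot: [[0.052, 0.998, 0.046], [0.999, -0.051, -0.011], [-0.009, 0.046, -0.999]]
ft_force: [-0.3, 0.0, -0.1]
width: 0.297
clock: 11.23
tcp_pos: [521.1, 118.7, 7.6]
eef_rot: [[0.052, 0.998, 0.046], [0.999, -0.051, -0.011], [-0.009, 0.046, -0.999]]
ft_force: [-0.2, 0.7, 4.9]
width: 0.119
```

```bash
python3 -m creep '[[0,0,-8,0],[0,0,-16,0],[0,0,-16,0],[0,0,0,0],[0,0,0,0]]';  python3 - <<'E'
from h import *
o,im=snap('wrist','w6.png')
_,s=snap('scene','s6.png')
cv2.imwrite('pics/c6.png',np.hstack([cv2.resize(im[50:350,100:450],(460,394)),cv2.resize(s[160:260,240:326],(339,394))])[:,:,::-1])
E
```

```text
clock: 11.65
tcp_pos: [519.2, 119.4, 47.8]
eef_rot: [[0.051, 0.998, 0.046], [0.999, -0.051, -0.011], [-0.009, 0.047, -0.999]]
ft_force: [-0.3, 0.1, -1.3]
width: 0.118
```

View pics/c6.png

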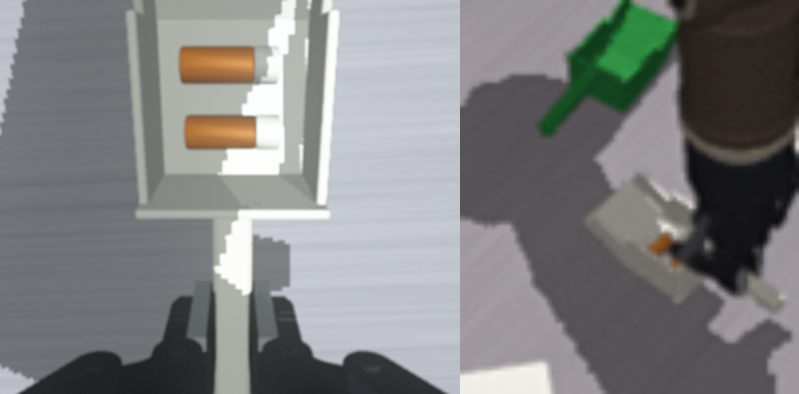

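```bash
cat >> h.py <<'E'
H=np.array([557.6,-235.5,160]); A=np.array([.744,-.669,0]); B=np.array([.669,.744,0])
def gocup(x,z,yaw=48,y=0,d=29):
    "G (mid-handle) to flap-frame x,y and z above bin top; turn first"
    R=np.array(bot.get_obs()['eef_rot']); t=np.radians(-(yaw-np.degrees(np.arctan2(R[1,0],R[0,0]))))
    R=R@np.array([[np.cos(t),-np.sin(t),0],[np.sin(t),np.cos(t),0],[0,0,1]])
    P=H+A*x+B*y+[0,0,z]+R[:,2]*d; print('TCP target',P.round(1)); go(P,yaw)
def where(d=29):
    o=bot.get_obs(); R=np.array(o['eef_rot']); g=np.array(o['tcp_pos'])-R[:,2]*d-H
    print('G flap x %.1f y %.1f z %.1f'%(g@A,g@B,g[2]),'yaw %.1f'%np.degrees(np.arctan2(R[1,0],R[0,0])),'toolz',R[:,2].round(3),'f',np.round(o['ft_force'],1),'w',round(o['width'],3),'t',round(o['clock'],2),'q',np.round(o['qpos'],2))
E
python3 -m creep '[[0,0,-20,0],[0,0,-33,0],[0,0,-33,0],[0,0,-33,0],[0,0,-33,0]]' |sed -n 1,2p;python3 -m creep '[[0,0,-20,3],[0,0,0,7.1],[0,0,0,7.1],[0,0,0,7.1],[0,0,0,7.1]]' |sed -n 1,2p;python3 -m creep '[[0,0,0,7.1],[0,0,0,0],[0,0,0,0]]'
python3 - <<'E'
from h import *
where(); gocup(8,70)
E
```

```text
clock: 12.17
tcp_pos: [511.4, 120.6, 199.5]
clock: 12.58
tcp_pos: [510.8, 121.3, 218.4]
clock: 12.83
tcp_pos: [510.9, 121.0, 218.5]
eef_rot: [[0.659, 0.751, 0.044], [0.752, -0.659, -0.012], [0.02, 0.041, -0.999]]
ft_force: [-0.6, -0.4, -1.6]
width: 0.118
G flap x -274.5 y 233.4 z 87.5 yaw 48.8 toolz [ 0.044 -0.012 -0.999] f [-0.6 -0.4 -1.6] w 0.118 t 12.83 q [-1.35  0.53  1.43  1.91 -0.57  1.16  1.13]
TCP target [ 564.8 -241.2  201. ]
turn 0.79 shift [-233.4  281.7   24.2] n 10 per row [-23.34  28.17   2.42] q [-1.35  0.53  1.43  1.91 -0.57  1.16  1.13] t 12.8333
```

```bash
python3 -m creep '[[-10,12,0,0.8],[-20,24,0,0],[-22,26.5,0,0],[-24,29,0,0],[-24,29,0,0]]' |sed -n 1,2p;python3 -m creep '[[-24,29,2,0],[-24,29,4,0],[-24,29,4,0],[-24,29,4,0],[-22,26,4,0]]' |sed -n 1,2p;python3 -m creep '[[-15.4,19.2,4,0],[0,0,2,0],[0,0,0,0],[0,0,0,0],[0,0,0,0]]'
python3 - <<'E'
from h import *
where(); gocup(8,70)
o,im=snap('wrist','w7.png'); _,t=snap('top','t7.png')
cv2.imwrite('pics/c7.png',np.hstack([cv2.resize(im,(466,350)),cv2.resize(t[120:240,345:460],(334,350))])[:,:,::-1])
E
```

```text
clock: 13.25
tcp_pos: [533.3, -35.0, 221.6]
clock: 13.67
tcp_pos: [559.7, -219.3, 206.7]
clock: 14.08
tcp_pos: [564.2, -239.8, 201.4]
eef_rot: [[0.669, 0.741, 0.045], [0.743, -0.67, -0.011], [0.022, 0.04, -0.999]]
ft_force: [-1.1, 0.4, -1.6]
width: 0.122
G flap x 6.6 y 0.6 z 70.3 yaw 48.0 toolz [ 0.045 -0.011 -0.999] f [-1.1  0.4 -1.6] w 0.122 t 14.08 q [-0.43  0.59  1.14  1.73 -0.6   1.17  1.71]
TCP target [ 564.8 -241.2  201. ]
turn -0.04 shift [-0.6  1.4  0.4] n 1 per row [-0.61  1.35  0.37] q [-0.43  0.59  1.14  1.73 -0.6   1.17  1.71] t 14.0833
```

View pics/c7.png

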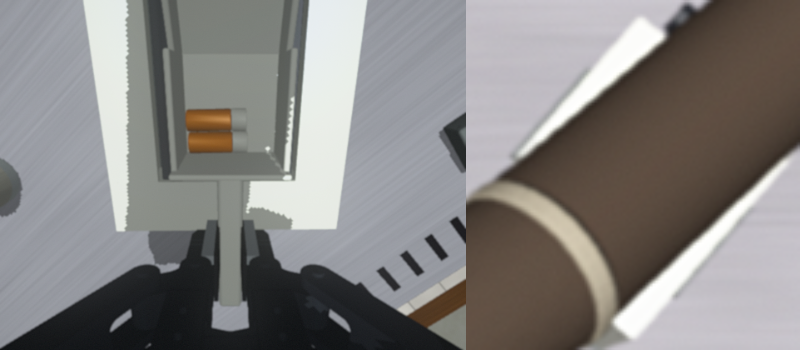

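```bash
python3 -m creep '[[0,0,12,0],[0,0,12,0],[0,0,12,0],[0,0,0,0],[0,0,0,0]]'|sed -n 2,4p; python3 -c "
from h import *
where()"; python3 -m creep '[[0,0,8,0],[0,0,8,0],[0,0,6,0],[0,0,0,0],[0,0,0,0]]' |sed -n 2,4p; python3 -c "
from h import *
where()"
```

```text
tcp_pos: [565.0, -241.1, 164.5]
eef_rot: [[0.672, 0.739, 0.043], [0.74, -0.672, -0.011], [0.021, 0.039, -0.999]]
ft_force: [-1.0, 0.9, 0.6]
G flap x 8.1 y 0.1 z 33.5 yaw 47.8 toolz [ 0.043 -0.011 -0.999] f [-1.   0.9  0.6] w 0.12 t 14.6 q [-0.41  0.63  1.1   1.76 -0.64  1.11  1.74]
tcp_pos: [565.8, -241.5, 142.9]
eef_rot: [[0.672, 0.739, 0.043], [0.74, -0.672, -0.01], [0.021, 0.039, -0.999]]
ft_force: [-1.7, 1.9, -0.0]
G flap x 9.0 y 0.4 z 11.9 yaw 47.8 toolz [ 0.043 -0.01  -0.999] f [-1.7  1.9 -0. ] w 0.12 t 15.02 q [-0.39  0.65  1.08  1.78 -0.67  1.07  1.76]
```

```bash
python3 -m creep '[[0,0,-10,0],[0,0,-20,0],[0,0,-20,0],[0,0,-8,0],[0,-10,0,0]]'|sed -n 2,2p;  python3 -m creep '[[0,-20,0,0],[0,-30,0,0],[0,-30,0,0],[0,-30,0,0],[0,-30,0,0]]'|sed -n 2,2p;  python3 -m creep '[[0,-30,0,0],[0,-20,0,0],[0,0,0,0],[0,0,0,0],[0,0,0,0]]'|sed -n 2,2p; python3 -c "
from h import *
where(); gocup(-196,15)"
```

```text
tcp_pos: [558.3, -236.5, 204.0]
tcp_pos: [450.9, -139.1, 194.0]
tcp_pos: [418.7, -108.1, 194.2]
G flap x -189.7 y 1.2 z 63.1 yaw 47.9 toolz [ 0.045 -0.01  -0.999] f [ 0.1  0.5 -1.4] w 0.119 t 16.27 q [-1.15  0.11  1.43  2.14 -0.14  0.95  1.19]
TCP target [ 413.1 -104.7  146. ]
turn -0.1 shift [-2.3 -8.4 47.8] n 2 per row [-1.15 -4.22 23.9 ] q [-1.15  0.11  1.43  2.14 -0.14  0.95  1.19] t 16.2667
```

```bash
python3 -m creep '[[-1,-4,16,0],[-1,-4,16,0],[0,0,16,0],[0,0,0,0],[0,0,0,0]]'|sed -n 2,4p; python3 -m creep '[[0,0,4,0],[0,0,3,0],[0,0,0,0],[0,0,0,0]]' -1 25|sed -n 2,4p; python3 -c "
from h import *
where()"
python3 -m creep '[[0,0,2,0],[0,0,2,0],[0,0,0,0],[0,0,0,0]]' |sed -n 4,5p; python3 -c "
from h import *
where()"
```

```text
tcp_pos: [412.3, -108.4, 145.1]
eef_rot: [[0.676, 0.736, 0.041], [0.737, -0.676, -0.017], [0.015, 0.041, -0.999]]
ft_force: [0.6, -0.0, -1.1]
tcp_pos: [413.5, -105.7, 139.0]
eef_rot: [[0.672, 0.739, 0.045], [0.74, -0.673, -0.012], [0.021, 0.041, -0.999]]
ft_force: [-0.0, -0.1, -0.9]
G flap x -195.2 y -0.5 z 8.0 yaw 47.7 toolz [ 0.045 -0.012 -0.999] f [-0.  -0.1 -0.9] w 0.118 t 17.02 q [-0.91  0.24  1.23  2.22 -0.31  0.82  1.35]
ft_force: [-1.2, 1.2, 6.1]
width: 0.123
G flap x -194.8 y 0.3 z 4.4 yaw 47.8 toolz [ 0.046 -0.011 -0.999] f [-1.2  1.2  6.1] w 0.123 t 17.35 q [-0.9   0.25  1.22  2.22 -0.33  0.81  1.36]
```

```bash
python3 -m creep '[[0,0,2,0],[0,0,2,0],[0,0,0,0],[0,0,0,0]]' |sed -n 4,5p
python3 - <<'E'
from h import *
where()
o,im=snap('wrist','w8.png')
g=cv2.cvtColor(im,cv2.COLOR_RGB2GRAY).astype(int)
print('col mid profile',[(r,int(g[r,262])) for r in range(20,215,5)])
a=cv2.cvtColor(cv2.imread('pics/w7.png'),cv2.COLOR_BGR2GRAY).astype(int)
print('before       ',[(r,int(a[r,262])) for r in range(20,215,5)])
E
```

```text
ft_force: [-2.6, 3.6, 9.3]
width: 0.12
G flap x -195.0 y 0.7 z 0.4 yaw 47.8 toolz [ 0.046 -0.01  -0.999] f [-2.6  3.6  9.3] w 0.12 t 17.68 q [-0.88  0.26  1.2   2.22 -0.34  0.81  1.37]
col mid profile [(20, 227), (25, 227), (30, 227), (35, 227), (40, 227), (45, 227), (50, 226), (55, 226), (60, 226), (65, 225), (70, 196), (75, 107), (80, 135), (85, 127), (90, 101), (95, 84), (100, 103), (105, 111), (110, 120), (115, 108), (120, 97), (125, 147), (130, 238), (135, 238), (140, 238), (145, 237), (150, 238), (155, 238), (160, 238), (165, 238), (170, 238), (175, 238), (180, 238), (185, 238), (190, 237), (195, 237), (200, 118), (205, 117), (210, 235)]
before        [(20, 126), (25, 126), (30, 125), (35, 127), (40, 126), (45, 126), (50, 127), (55, 127), (60, 127), (65, 137), (70, 141), (75, 141), (80, 141), (85, 142), (90, 141), (95, 141), (100, 141), (105, 141), (110, 140), (115, 140), (120, 140), (125, 139), (130, 107), (135, 91), (140, 127), (145, 128), (150, 90), (155, 73), (160, 81), (165, 94), (170, 107), (175, 95), (180, 80), (185, 107), (190, 106), (195, 108), (200, 108), (205, 109), (210, 127)]
```

Run:
```python
from h import *
for n in('w7','w8'):
    g=cv2.cvtColor(cv2.imread(f'pics/{n}.png'),cv2.COLOR_BGR2GRAY).astype(int)
    for c in (232,310): print(n,c,[int(v) for v in g[20:222:4,c]])
    print('row215..',[int(v) for v in g[211,180:370:3]])
for p in(0,5,10,15,20):
    s,c=np.sin(np.radians(p)),np.cos(np.radians(p))
    def px(f,u,lat=0):
        F=f*c+u*s; U=-f*s+u*c; M=np.array(bot.get_calibration('wrist')['mount']);K=np.array(bot.get_calibration('wrist')['intrinsics'])
        q=M[:3,:3].T@(np.array([lat,-F,-29-U])-M[:3,3]); q=K@np.array([q[0],-q[1],-q[2]]);return (q[:2]/q[2]).round(0)
    print(p,'crease',px(92,-35,-27),px(92,-35,27),'wall top',px(38,7,-28),px(38,7,28),'floor rear',px(40,-35),'tail',px(-36,7))
```

```text
w7 232 [125, 126, 125, 125, 127, 126, 126, 126, 126, 126, 126, 129, 140, 140, 140, 139, 141, 141, 141, 141, 141, 141, 140, 140, 140, 139, 139, 140, 85, 93, 106, 108, 95, 82, 68, 82, 97, 115, 108, 92, 79, 93, 106, 107, 107, 108, 106, 110, 141, 121, 139]
w7 310 [126, 126, 126, 127, 126, 126, 126, 127, 126, 127, 126, 131, 143, 142, 141, 141, 142, 143, 142, 142, 142, 142, 141, 141, 142, 142, 142, 142, 142, 142, 141, 140, 141, 141, 141, 141, 140, 141, 139, 140, 140, 111, 111, 111, 110, 111, 113, 111, 144, 145, 233]
row215.. [142, 141, 141, 121, 109, 83, 65, 69, 134, 137, 138, 139, 139, 138, 138, 138, 138, 139, 138, 137, 138, 139, 137, 139, 138, 137, 139, 138, 138, 137, 139, 139, 138, 138, 139, 139, 139, 140, 140, 140, 139, 140, 140, 140, 140, 142, 143, 142, 143, 143, 144, 143, 143, 144, 208, 231, 230, 133, 142, 235, 234, 234, 234, 235]
w8 232 [225, 226, 225, 225, 224, 225, 225, 225, 224, 224, 224, 224, 225, 112, 105, 117, 114, 102, 89, 77, 108, 111, 127, 115, 100, 89, 119, 234, 236, 236, 237, 236, 236, 236, 237, 237, 237, 237, 237, 237, 237, 237, 237, 236, 213, 112, 112, 174, 235, 106, 10
[... 419 characters left out ...]
7, 238, 237, 237, 237, 238, 238, 238, 238, 237, 238, 238, 238, 238, 238, 237, 237, 237, 237, 237, 237, 237, 237, 237, 237, 238, 151, 147, 146, 137, 138, 140, 138, 138]
0 crease [215.  68.] [337.  68.] wall top [202. 212.] [350. 212.] floor rear [276. 183.] tail [276. 374.]
5 crease [218.  77.] [334.  77.] wall top [203. 209.] [349. 208.] floor rear [276. 188.] tail [276. 378.]
10 crease [221.  87.] [331.  87.] wall top [205. 206.] [347. 206.] floor rear [276. 193.] tail [276. 381.]
15 crease [223.  97.] [328.  97.] wall top [206. 204.] [345. 204.] floor rear [276. 199.] tail [276. 384.]
20 crease [225. 108.] [326. 108.] wall top [208. 203.] [344. 202.] floor rear [276. 205.] tail [276. 386.]
```

```bash
python3 -m creep '[[0,0,0,0],[0,0,-5,0],[0,0,-15,0],[0,0,-25,0],[0,0,-20,0]]' -1 60|sed -n 2,2p; python3 -m creep '[[0,0,-12,0],[0,0,-4,0],[0,0,0,0],[0,0,0,0]]'|sed -n 2,2p;  python3 -m creep '[[0,5,0,0],[0,10,0,0],[0,15,0,0],[0,20,0,0],[0,24,0,0]]'|sed -n 2,2p;  python3 -m creep '[[0,25,0,0],[0,25,0,0],[0,24,0,0],[0,20,0,0],[0,15,0,0]]'|sed -n 2,2p;python3 -m creep '[[0,10,0,0],[0,5,0,0],[0,2,0,0],[0,0,0,0],[0,0,0,0]]'|sed -n 2,4p
python3 - <<'E'
from h import *
where(); gocup(3.4,50)
o,im=snap('wrist','w9.png')
g=cv2.cvtColor(im,cv2.COLOR_RGB2GRAY).astype(int); print([int(v) for v in g[40:222:4,310]]);print([int(v) for v in g[0:222:4,262]])
for d in bot.spot_in('wrist','vial_1_center')[:3]: print(round(d['p'],2),d['point'])
E
```

```text
tcp_pos: [410.1, -105.8, 193.8]
tcp_pos: [409.7, -103.5, 209.0]
tcp_pos: [458.0, -149.0, 209.9]
tcp_pos: [539.4, -224.7, 213.9]
tcp_pos: [551.0, -233.6, 216.4]
eef_rot: [[0.672, 0.739, 0.04], [0.74, -0.673, -0.01], [0.019, 0.036, -0.999]]
ft_force: [-0.3, 0.5, -1.3]
G flap x -7.2 y -3.5 z 85.3 yaw 47.7 toolz [ 0.04  -0.01  -0.999] f [-0.3  0.5 -1.3] w 0.118 t 19.73 q [-0.42  0.5   1.06  1.74 -0.49  1.15  1.61]
TCP target [ 561.3 -238.1  181. ]
turn -0.26 shift [ 2.9  9.3 35.8] n 1 per row [ 2.87  9.32 35.76] q [-0.42  0.5   1.06  1.74 -0.49  1.15  1.61] t 19.7333
[224, 224, 224, 224, 224, 223, 224, 224, 223, 222, 223, 222, 237, 236, 236, 236, 237, 236, 237, 237, 236, 236, 237, 237, 237, 237, 237, 237, 237, 237, 237, 237, 237, 237, 237, 237, 237, 237, 237, 162, 115, 114, 158, 216, 126, 101]
[132, 132, 133, 132, 132, 132, 132, 133, 133, 133, 134, 134, 133, 133, 133, 134, 133, 132, 107, 93, 102, 102, 97, 89, 74, 90, 96, 106, 114, 103, 88, 73, 148, 147, 148, 147, 149, 147, 148, 148, 148, 146, 146, 148, 147, 146, 147, 146, 146, 113, 102, 102, 116, 144, 114, 111]
0.8 [265.2, 86.4]
```

```bash
python3 -m creep '[[1.5,4,6,0],[1.4,5,10,0],[0,0,10,0],[0,0,5,0],[0,0,0,0]]'|sed -n 2,2p; python3 -m creep '[[0,0,8,0],[0,0,8,0],[0,0,7,0],[0,0,0,0],[0,0,0,0]]'|sed -n 4,4p
python3 - <<'E'
from h import *
where(); gocup(-4,31)
o,im=snap('wrist','w10.png')
for d in bot.spot_in('wrist','vial_1_center')[:3]: print(round(d['p'],2),d['point'])
E
```

```text
tcp_pos: [560.6, -237.5, 184.5]
ft_force: [-1.4, 1.4, 0.8]
G flap x 3.8 y 0.5 z 32.0 yaw 47.7 toolz [ 0.04  -0.009 -0.999] f [-1.4  1.4  0.8] w 0.12 t 20.67 q [-0.36  0.57  1.    1.77 -0.56  1.07  1.66]
TCP target [ 555.8 -233.1  162. ]
turn -0.26 shift [-0.5 -7.8  0.8] n 1 per row [-0.54 -7.84  0.75] q [-0.36  0.57  1.    1.77 -0.56  1.07  1.66] t 20.6667
0.85 [264.4, 83.6]
```

```bash
python3 -m creep '[[0,-4,0,0],[0,-2,0,0],[0,0,0,0],[0,0,0,0]]' -1 30|sed -n 4,4p; python3 -m creep '[[0,-2,0,0],[0,-2,0,0],[0,0,0,0],[0,0,0,0]]'|sed -n 4,4p; python3 -c "
from h import *
where()"
```

```text
ft_force: [-0.3, -0.2, 1.0]
ft_force: [-0.4, 0.5, 0.7]
G flap x -5.8 y 0.7 z 32.1 yaw 47.8 toolz [ 0.041 -0.01  -0.999] f [-0.4  0.5  0.7] w 0.118 t 21.43 q [-0.38  0.56  1.01  1.79 -0.55  1.06  1.66]
```

```bash
python3 -m creep '[[0,-2,0,0],[0,-2,0,0],[0,0,0,0],[0,0,0,0]]'|sed -n 4,4p; python3 -m creep '[[0,-2,0,0],[0,-2,0,0],[0,0,0,0],[0,0,0,0]]'|sed -n 4,4p
python3 - <<'E'
from h import *
where()
o,im=snap('wrist','w11.png'); g=cv2.cvtColor(im,cv2.COLOR_RGB2GRAY).astype(int); print([int(v) for v in g[40:222:4,310]])
for d in bot.spot_in('wrist','vial_1_center')[:3]: print(round(d['p'],2),d['point'])
E
```

```text
ft_force: [4.8, -5.1, 1.6]
ft_force: [11.3, -10.2, 1.4]
G flap x -8.0 y 0.5 z 34.5 yaw 47.7 toolz [ 0.051 -0.018 -0.999] f [ 11.3 -10.2   1.4] w 0.119 t 22.1 q [-0.4   0.54  1.02  1.81 -0.55  1.04  1.65]
[226, 226, 225, 225, 225, 225, 225, 225, 225, 225, 225, 224, 233, 237, 237, 236, 236, 237, 237, 237, 237, 237, 237, 237, 237, 237, 237, 237, 237, 237, 237, 237, 237, 237, 237, 236, 236, 236, 237, 211, 109, 106, 114, 144, 100, 98]
0.85 [265.3, 87.4]
```

```bash
python3 -m creep '[[0,-1.5,-4,0],[0,-1.5,-4,0],[0,0,0,0]]' -1 20|sed -n 4,4p; python3 -m creep '[[0,-1.5,-4,0],[0,-1.5,-4,0],[0,0,0,0]]'|sed -n 4,4p
python3 - <<'E'
from h import *
where()
o,im=snap('wrist','w12.png'); g=cv2.cvtColor(im,cv2.COLOR_RGB2GRAY).astype(int); print([int(v) for v in g[40:222:4,310]])
for d in bot.spot_in('wrist','vial_1_center')[:3]: print(round(d['p'],2),d['point'])
E
```

```text
ft_force: [9.2, -7.4, 1.9]
ft_force: [5.3, -5.6, 1.4]
G flap x -17.2 y 0.2 z 49.6 yaw 47.7 toolz [ 0.047 -0.015 -0.999] f [ 5.3 -5.6  1.4] w 0.118 t 22.7 q [-0.43  0.52  1.04  1.81 -0.52  1.07  1.63]
[235, 235, 235, 236, 235, 235, 235, 235, 235, 235, 233, 234, 234, 233, 233, 232, 231, 231, 236, 236, 236, 236, 236, 236, 236, 236, 236, 236, 237, 236, 236, 237, 236, 236, 236, 236, 236, 236, 236, 235, 236, 236, 194, 120, 190, 169]
0.7 [267.7, 106.6]
```

```bash
python3 -m creep '[[0,-3.5,-4.4,0],[0,-3.5,-4.4,0],[0,-3.5,-4.4,0],[0,0,0,0]]'|sed -n 4,4p; python3 -m creep '[[0,-3.5,-4.4,0],[0,-3.5,-4.4,0],[0,-3.5,-4.4,0],[0,0,0,0]]'|sed -n 4,4p
python3 - <<'E'
from h import *
where()
o,im=snap('wrist','w13.png'); g=cv2.cvtColor(im,cv2.COLOR_RGB2GRAY).astype(int); print([int(v) for v in g[40:222:4,310]])
for d in bot.spot_in('wrist','vial_1_center')[:3]: print(round(d['p'],2),d['point'])
E
```

```text
ft_force: [5.8, -4.2, 3.4]
ft_force: [3.1, -3.6, 1.3]
G flap x -41.0 y -0.1 z 74.4 yaw 47.8 toolz [ 0.045 -0.012 -0.999] f [ 3.1 -3.6  1.3] w 0.122 t 23.47 q [-0.51  0.45  1.09  1.83 -0.47  1.09  1.58]
[237, 236, 236, 237, 237, 237, 236, 237, 179, 237, 236, 236, 237, 237, 236, 236, 236, 236, 237, 236, 237, 236, 236, 236, 237, 237, 237, 237, 230, 233, 234, 234, 233, 234, 235, 234, 234, 235, 235, 235, 235, 235, 236, 236, 235, 233]
0.92 [265.7, 79.3]
```

Run:
```python
from h import *
im=cv2.imread('pics/w13.png'); cv2.imwrite('pics/v13.png',im[0:300,120:430])
M=np.array(bot.get_calibration('wrist')['mount']);K=np.array(bot.get_calibration('wrist')['intrinsics'])
for p in(25,30,35,40,45,50,55):
    s,c=np.sin(np.radians(p)),np.cos(np.radians(p))
    def px(f,u,lat=0):
        F=f*c+u*s; U=-f*s+u*c
        q=M[:3,:3].T@(np.array([lat,-F,-29-U])-M[:3,3]); q=K@np.array([q[0],-q[1],-q[2]]);return (q[:2]/q[2]).round(0)
    print(p,'crease',px(92,-35,-27),'rim',px(132,-18,-28),px(132,-18,28))
```

```text
25 crease [227. 119.] rim [222.  33.] [329.  33.]
30 crease [229. 130.] rim [225.  50.] [326.  49.]
35 crease [231. 141.] rim [228.  66.] [324.  66.]
40 crease [232. 152.] rim [230.  81.] [321.  81.]
45 crease [233. 164.] rim [232.  97.] [320.  97.]
50 crease [234. 175.] rim [234. 112.] [318. 112.]
55 crease [235. 187.] rim [235. 127.] [316. 127.]
```

View pics/v13.png

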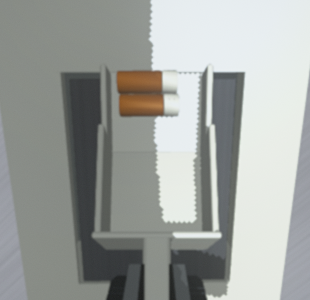

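```bash
python3 -m creep '[[0,0,0,0],[0,0,0,0],[0,2,0,0],[0,0,5,0],[0,0,8,0]]' -1 80|sed -n 4,4p; python3 -m creep '[[0,0,9,0],[0,0,9,0],[0,0,9,0],[0,0,5,0],[0,0,0,0]]'|sed -n 4,4p
python3 - <<'E'
from h import *
where()
o,im=snap('wrist','w14.png'); g=cv2.cvtColor(im,cv2.COLOR_RGB2GRAY).astype(int); print([int(v) for v in g[40:222:4,310]])
for d in bot.spot_in('wrist','vial_1_center')[:3]: print(round(d['p'],2),d['point'])
r=bot.regions_of('wrist','vial_1_center'); print([(round(d['p'],2),int(d['region'].sum())) for d in r])
h=im.astype(int); print('amber px',((h[:,:,0]-h[:,:,2])>60).sum())
E
```

```text
ft_force: [5.6, -5.6, 5.0]
ft_force: [-1.3, 0.1, -0.4]
G flap x -40.1 y 0.7 z 26.4 yaw 47.7 toolz [ 0.038 -0.009 -0.999] f [-1.3  0.1 -0.4] w 0.114 t 24.4 q [-0.45  0.51  1.03  1.87 -0.53  1.02  1.63]
[235, 236, 235, 236, 236, 236, 236, 91, 153, 152, 151, 150, 152, 160, 237, 236, 236, 237, 236, 236, 236, 236, 237, 236, 236, 236, 236, 237, 232, 233, 234, 234, 234, 234, 235, 235, 235, 236, 235, 235, 235, 236, 235, 236, 236, 191]
[]
amber px 1
```

```bash
python3 -m creep '[[0,5,0,0],[0,7,0,0],[0,6,0,0],[0,0,0,0],[0,0,0,0]]'|sed -n 4,4p
python3 - <<'E'
from h import *
where()
o,im=snap('wrist','w15.png')
h=im.astype(int); print('amber px',((h[:,:,0]-h[:,:,2])>60).sum()); cv2.imwrite('pics/v15.png',cv2.resize(im[0:300,120:430,::-1],(620,600)))
E
```

```text
ft_force: [-1.1, 1.2, 2.4]
G flap x -19.7 y 0.7 z 29.3 yaw 47.7 toolz [ 0.042 -0.011 -0.999] f [-1.1  1.2  2.4] w 0.111 t 24.97 q [-0.41  0.54  1.02  1.83 -0.54  1.04  1.65]
amber px 0
```

View pics/v15.png

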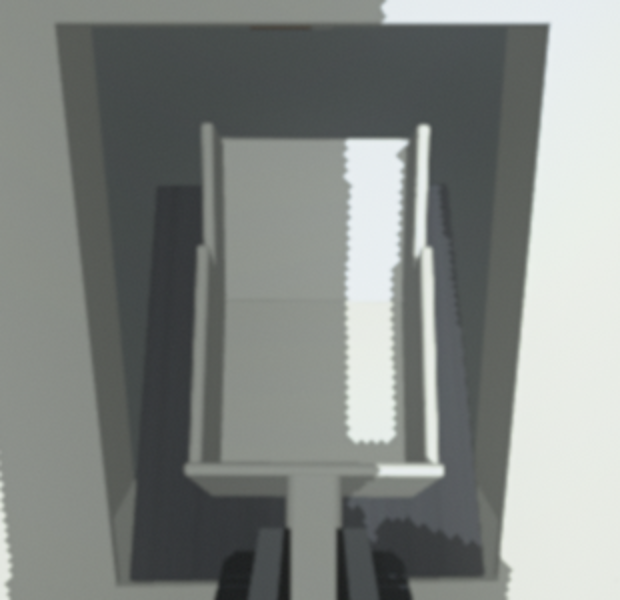

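```bash
python3 -m creep '[[0,0,-10,0],[0,0,-20,0],[0,0,-25,0],[0,0,-25,0],[0,0,-25,0]]'|sed -n 4,4p; python3 -m creep '[[0,0,-25,0],[0,0,-15,0],[0,0,0,0],[0,0,0,0]]'|sed -n 2,4p
python3 - <<'E'
from h import *
where()
o,im=snap('wrist','w16.png'); R=np.array(o['eef_rot'])
t=np.radians(-39.3); R=R@np.array([[np.cos(t),-np.sin(t),0],[np.sin(t),np.cos(t),0],[0,0,1]])
go(np.array([475,120,150])+29*R[:,2],87)
E
```

```text
ft_force: [1.0, 0.3, -0.3]
tcp_pos: [538.2, -220.3, 305.6]
eef_rot: [[0.672, 0.739, 0.043], [0.74, -0.672, -0.011], [0.021, 0.039, -0.999]]
ft_force: [-0.0, 1.0, -1.6]
G flap x -25.7 y -2.3 z 174.6 yaw 47.8 toolz [ 0.043 -0.011 -0.999] f [-0.   1.  -1.6] w 0.112 t 25.77 q [-0.53  0.39  1.15  1.65 -0.39  1.3   1.52]
turn -39.24 shift [337.3 -87.  177.4] n 10 per row [33.73 -8.7  17.74] q [-0.53  0.39  1.15  1.65 -0.39  1.3   1.52] t 25.8167
```

```bash
python3 -m creep '[[0,0,0,-6.54],[0,0,0,-6.54],[0,0,0,-6.54],[0,0,0,-6.54],[0,0,0,-6.54]]'|sed -n 2,2p; python3 -m creep '[[10,-3,0,-6.54],[20,-6,0,0],[36,-9,0,0],[36,-9,0,0],[36,-9,0,0]]'|sed -n 2,2p;  python3 -m creep '[[36,-9,0,0],[36,-9,0,0],[36,-9,0,0],[36,-9,0,0],[30,-9,0,0]]'|sed -n 2,2p;  python3 -m creep '[[25,-6,15,0],[0,0,30,0],[0,0,35,0],[0,0,35,0],[0,0,30,0]]'|sed -n 2,2p;  python3 -m creep '[[0,0,20,0],[0,0,0,0],[0,0,0,0],[0,0,0,0]]'|sed -n 1,4p
python3 - <<'E'
from h import *
o=bot.get_obs();R=np.array(o['eef_rot']); print('G',o['tcp_pos']-29*R[:,2],o['width'])
go(np.array([475,120,115])+29*R[:,2])
o,im=snap('wrist','w17.png'); g=cv2.cvtColor(im,cv2.COLOR_RGB2GRAY).astype(int); print([int(v) for v in g[40:222:4,310]])
_,t=snap('top','t17.png'); rr=bot.regions_of('top','flap'); print([(round(d['p'],2),np.round(d['point']).tolist(),int(d['region'].sum())) for d in rr])
h=t.astype(int)[120:245,340:465]; print('amber on/near bin',((h[:,:,0]-h[:,:,2])>50).sum())
for d in bot.spot_in('top','vial_1_center'): print('vial?',d)
E
```

```text
tcp_pos: [537.5, -219.7, 303.4]
tcp_pos: [509.3, -79.1, 300.8]
tcp_pos: [473.4, 98.7, 297.9]
tcp_pos: [474.8, 119.4, 150.6]
clock: 27.82
tcp_pos: [477.5, 119.3, 134.4]
eef_rot: [[0.054, 0.998, 0.042], [0.999, -0.053, -0.011], [-0.008, 0.042, -0.999]]
ft_force: [1.3, -0.3, -0.4]
G [476.33166195 119.64849768 163.33517155] 0.1070325610602845
turn 0 shift [ 0.7 -3.4 48.2] n 2 per row [ 0.34 -1.7  24.12] q [-1.    0.3   0.78  2.06 -0.26  0.84  1.44] t 27.8167
[168, 166, 165, 169, 169, 167, 168, 164, 241, 240, 240, 241, 241, 241, 241, 241, 242, 242, 242, 241, 242, 241, 229, 215, 159, 159, 159, 161, 154, 155, 155, 154, 155, 155, 156, 155, 154, 154, 157, 154, 155, 153, 154, 163, 153, 153]
[(0.88, [405.0, 180.0], 2006)]
amber on/near bin 0
```

```bash
python3 -m creep '[[0,0,15,0],[0,0,25,0],[0,0,20,0],[0,0,5,0],[0,0,0,0]]' -1 20|sed -n 2,4p; python3 -m creep '[[0,2.9,4,0],[0,2.9,4,0],[0,2.9,4,0],[0,2.9,4,0],[0,0,0,0]]'|sed -n 2,4p;python3 -m creep '[[0,2.9,4,0],[0,2.9,4,0],[0,2.9,4,0],[0,2.9,4,0],[0,0,0,0]]'|sed -n 2,5p
python3 - <<'E'
from h import *
o=bot.get_obs();R=np.array(o['eef_rot']); print('G',o['tcp_pos']-29*R[:,2],o['width'])
o,im=snap('wrist','w18.png'); g=cv2.cvtColor(im,cv2.COLOR_RGB2GRAY).astype(int); print([int(v) for v in g[0:222:4,300]])
E
```

```text
tcp_pos: [479.3, 118.7, 68.3]
eef_rot: [[0.053, 0.998, 0.04], [0.999, -0.053, -0.011], [-0.009, 0.04, -0.999]]
ft_force: [-0.2, 0.1, 0.8]
tcp_pos: [492.8, 118.1, 53.0]
eef_rot: [[0.053, 0.998, 0.042], [0.999, -0.053, -0.01], [-0.008, 0.042, -0.999]]
ft_force: [-0.4, 0.7, -0.6]
tcp_pos: [505.4, 117.4, 37.4]
eef_rot: [[0.054, 0.998, 0.042], [0.999, -0.053, -0.01], [-0.008, 0.043, -0.999]]
ft_force: [1.8, 1.0, 4.2]
width: 0.113
G [504.15783339 117.6988829   66.3506738 ] 0.11263904549628191
[155, 161, 160, 161, 162, 159, 162, 164, 160, 160, 235, 236, 236, 236, 237, 237, 237, 237, 237, 237, 237, 238, 237, 238, 237, 237, 238, 237, 237, 237, 239, 237, 229, 237, 237, 237, 237, 237, 238, 237, 237, 237, 238, 237, 237, 237, 237, 237, 238, 238, 237, 238, 177, 155, 155, 154]
```

```bash
python3 -m creep '[[0,3,4,0],[0,3,4,0],[0,3,4,0],[0,3,4,0],[0,0,0,0]]'|sed -n 2,5p;python3 -m creep '[[0,3,4,0],[0,3,4,0],[0,2,3,0],[0,0,0,0],[0,0,0,0]]'|sed -n 2,5p
python3 - <<'E'
from h import *
o=bot.get_obs();R=np.array(o['eef_rot']); print('G',o['tcp_pos']-29*R[:,2],o['width'],o['clock'])
o,im=snap('wrist','w19.png'); g=cv2.cvtColor(im,cv2.COLOR_RGB2GRAY).astype(int); print([int(v) for v in g[0:222:4,300]])
E
```

```text
tcp_pos: [518.5, 116.4, 22.4]
eef_rot: [[0.053, 0.998, 0.044], [0.999, -0.053, -0.01], [-0.008, 0.044, -0.999]]
ft_force: [2.8, -0.4, 5.8]
width: 0.11
tcp_pos: [525.6, 115.8, 11.7]
eef_rot: [[0.053, 0.998, 0.042], [0.999, -0.053, -0.011], [-0.008, 0.042, -0.999]]
ft_force: [1.3, -0.9, 4.1]
width: 0.112
G [524.38409747 116.09945988  40.64445287] 0.11237759509433314 30.15
[220, 220, 220, 220, 220, 220, 220, 220, 220, 221, 220, 220, 221, 221, 220, 221, 222, 221, 221, 221, 238, 237, 237, 237, 238, 238, 237, 238, 238, 238, 238, 238, 238, 238, 238, 238, 238, 238, 238, 238, 238, 238, 238, 238, 237, 237, 236, 237, 197, 123, 124, 122, 122, 122, 164, 235]
```

```bash
python3 -m creep '[[0,1,2,0],[0,1,2,0],[0,0,0,0],[0,0,0,0],[0,0,0,0]]'|sed -n 2,4p
python3 - <<'E'
from h import *
o,im=snap('wrist','w20.png'); g=cv2.cvtColor(im,cv2.COLOR_RGB2GRAY).astype(int); print([int(v) for v in g[50:110:2,300]])
E
python3 -m creep '[[0,0,2,0],[0,0,2,0],[0,0,0,0],[0,0,0,0],[0,0,0,0]]'|sed -n 2,4p
python3 - <<'E'
from h import *
o,im=snap('wrist','w20.png'); g=cv2.cvtColor(im,cv2.COLOR_RGB2GRAY).astype(int); print([int(v) for v in g[50:110:2,300]])
E
```

```text
tcp_pos: [527.6, 115.7, 7.9]
eef_rot: [[0.053, 0.998, 0.042], [0.999, -0.053, -0.01], [-0.008, 0.042, -0.999]]
ft_force: [1.5, -1.6, 4.6]
[217, 219, 218, 217, 218, 218, 219, 217, 219, 218, 217, 234, 237, 237, 237, 238, 237, 237, 237, 237, 237, 237, 238, 237, 238, 238, 238, 238, 238, 238]
tcp_pos: [530.4, 115.8, 5.2]
eef_rot: [[0.054, 0.997, 0.046], [0.999, -0.053, -0.01], [-0.007, 0.047, -0.999]]
ft_force: [3.5, -1.8, 11.9]
[215, 216, 216, 216, 215, 214, 224, 239, 238, 238, 239, 239, 238, 239, 238, 238, 239, 239, 238, 238, 239, 239, 239, 239, 238, 239, 239, 239, 239, 239]
```

```bash
python3 -m creep '[[0,0,-1.5,0],[0,0,0,0]]'|sed -n 4,4p; python3 -m creep '[[0,0,0,0],[0,0,0,0],[0,0,0,0],[0,0,0,0],[0,0,0,0]]' 0.3|sed -n 2,5p; python3 -m creep '[[0,0,-5,0],[0,0,-15,0],[0,0,-30,0],[0,0,-30,0],[0,0,-30,0]]'|sed -n 2,5p; python3 -m creep '[[0,0,-30,0],[0,20,-10,0],[0,20,0,0],[0,0,0,0],[0,0,0,0]]'|sed -n 1,5p
python3 - <<'E'
from h import *
o,im=snap('wrist','w21.png'); _,s=snap('scene','s21.png'); _,t=snap('top','t21.png')
cv2.imwrite('pics/v21.png',np.hstack([cv2.resize(im,(440,330)),cv2.resize(s[170:340,170:355],(359,330))])[:,:,::-1])
for n in('top','scene','wrist'):
    print(n,[(round(d['p'],2),np.round(d['point']).tolist()) for d in bot.spot_in(n,'cup_grip')],[(round(d['p'],2),int(d['region'].sum())) for d in bot.regions_of(n,'flap')],'vial',[(round(d['p'],2),d['point']) for d in bot.spot_in(n,'vial_1_center')])
E
```

```text
ft_force: [2.7, -0.5, 4.1]
tcp_pos: [527.3, 115.8, 4.9]
eef_rot: [[0.053, 0.998, 0.041], [0.999, -0.053, -0.011], [-0.008, 0.041, -0.999]]
ft_force: [0.6, -0.3, 0.6]
width: 0.65
tcp_pos: [522.6, 116.4, 116.3]
eef_rot: [[0.054, 0.998, 0.04], [0.999, -0.053, -0.011], [-0.009, 0.041, -0.999]]
ft_force: [1.1, 0.7, 1.3]
width: 0.65
clock: 32.55
tcp_pos: [561.7, 114.9, 157.0]
eef_rot: [[0.054, 0.998, 0.042], [0.999, -0.053, -0.011], [-0.008, 0.042, -0.999]]
ft_force: [-0.6, 0.5, -0.3]
width: 0.654
top [(0.96, [445.0, 324.0]), (0.89, [220.0, 121.0]), (0.72, [204.0, 276.0]), (0.64, [152.0, 184.0])] [(0.85, 2027)] vial []
scene [(0.94, [373.0, 170.0]), (0.84, [279.0, 174.0]), (0.72, [391.0, 240.0]), (0.56, [116.0, 280.0])] [(0.87, 1733)] vial []
wrist [(0.73, [279.0, 60.0]), (0.71, [448.0, 296.0])] [(0.31, 9428)] vial []
```

Run:
```python
from h import *
o=bot.get_obs(); im=cv2.imread('pics/w21.png'); g=cv2.cvtColor(im,cv2.COLOR_BGR2GRAY).astype(int); g2=cv2.cvtColor(cv2.imread('pics/w2.png'),cv2.COLOR_BGR2GRAY).astype(int)
print('now ',[int(v) for v in g[0:220:4,283]]); print('now R',[int(v) for v in g[0:120:4,296]])
for r in(92,96,100,104): print(r,[int(v) for v in g[r,220:330:3]])
for P in((490,116,44),(488,88,44),(488,144,44),(434,118,2),(562,114,44)): print(P,proj('wrist',P,o).round(0))
for n,z in(('top',159),('scene',159)):
    bot.snapshot(n); r=bot.regions_of(n,'flap')[0]['region'].astype(np.uint8); bx=cv2.boxPoints(cv2.minAreaRect(cv2.findContours(r,0,2)[0][0])); print(n,[atz(n,b,159).round(0).tolist()[:2] for b in bx])
```

```text
now  [234, 234, 234, 234, 234, 235, 234, 243, 249, 249, 249, 249, 249, 249, 249, 249, 249, 249, 249, 249, 249, 249, 250, 249, 250, 244, 246, 249, 248, 248, 248, 248, 247, 247, 246, 246, 246, 245, 244, 244, 243, 244, 243, 243, 242, 242, 241, 241, 241, 210, 184, 114, 115, 112, 114]
now R [234, 233, 233, 233, 233, 234, 233, 247, 249, 249, 249, 250, 250, 250, 250, 250, 250, 250, 250, 249, 249, 249, 249, 250, 250, 244, 144, 151, 186, 179]
92 [184, 185, 185, 184, 185, 137, 127, 248, 171, 215, 249, 249, 249, 249, 249, 250, 249, 249, 249, 249, 250, 249, 249, 249, 249, 250, 204, 172, 170, 213, 149, 249, 180, 185, 182, 183, 182]
96 [185, 186, 187, 187, 189, 137, 125, 247, 174, 194, 250, 249, 249, 249, 249, 250, 250, 250, 250, 250, 250, 250, 250, 250, 249, 250, 198, 168, 166, 189, 165, 249, 183, 184, 184, 182, 183]
100 [182, 182, 182, 182, 182, 147, 133, 244, 244, 244, 244, 244, 244, 244, 244, 244, 244, 243, 243, 244, 244, 244, 244, 245, 244, 244, 245, 246, 246, 246, 246, 245, 187, 182, 182, 182, 182]
104 [175, 176, 175, 177, 177, 145, 117, 148, 153, 152, 152, 152, 153, 153, 154, 153, 158, 243, 248, 248, 248, 246, 148, 147, 145, 145, 144, 144, 182, 189, 187, 187, 184, 185, 184, 183, 182]
(490, 116, 44) [272. 104.]
(488, 88, 44) [233. 103.]
(488, 144, 44) [310.  98.]
(434, 118, 2) [271.  27.]
(562, 114, 44) [275. 198.]
top [[496.0, -116.0], [590.0, -200.0], [526.0, -269.0], [432.0, -185.0]]
scene [[430.0, -192.0], [496.0, -118.0], [590.0, -200.0], [527.0, -269.0]]
```

```bash
python3 -c "
from station import bot
print(bot.get_obs()['clock'],bot.get_obs()['ft_force']); print(bot.close_job())"
```

```text
33.35 [-0.06571232 -0.1722721   0.40073618]
the job is handed in; nothing more can be done
None
```

Both vials were tipped through the flap into the bin, and the cup stands released and upright on the bench near where it started. I handed the job in at 33.4 s.

**How the cup was tipped:** The moves could not tilt the tool, so I pivoted the cup in the grip instead. I first pressed the handle's tail on the bin's edge for about 12° of tilt. At the port, the front of the cup caught the port's far edge, which brought it to about 42°. I then lowered and backed it off so the vials dropped in. On the bench, pressing down levelled it again.

**Last checks:**
- **Vials:** the wrist view over the port showed an empty cup, with a trace of amber deep in the bin. No camera found a vial anywhere afterwards.
- **Flap:** its outline came back to the starting corners within a few mm in both fixed cameras.
- **Cup:** its floor crease, back wall and handle tail sit within a few pixels of where an upright cup's should.
- **Contact:** the force was near zero, with the gripper open and clear.

**What went wrong or stays unsure:**
- **First grasp:** it closed on air above the handle, because the fingertips sit more than 13 mm behind the stated tool end. I re-grasped 24 mm lower.
- **Flap contact:** the cup was lowered onto the flap level or nearly so, so by geometry its underside met the flap before its front rim, as it would at any tilt under about 22°. A trial dip had already opened and reshut the flap before the pour.
- **Tool tilt:** an early reach test left the tool about 2.5° off vertical for the rest of the job.
- **Final picture:** the viewing limit was used up, so the final state was checked by numbers only, not by eye.

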